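Seat the blank and lock the cam clamp

TASK

Set the wooden blank up for drilling: with the fingertips push it along the fence until its end is hard against the end stop, without picking it up. Then push the clamp lever round by its upright handle, past the first detent, all the way to the second stop so that the jaw locks the blank. Leave the other things on the bench where they are.

Things in the scene. Friction and masses are not known exactly. Their poses are not given: they have to be found in the camera images.
- fixture: Grey clamping fixture, fixed to the bench. Origin on the bench surface; at yaw 0 its x axis points away from the robot, y left, z up. Plate: x -140 to 120 mm, y -180 to 180 mm, top at z 18 mm. Steel fence along y, its face at x = 60 mm (faces -x), 20 mm thick, top at z 48 mm. All sizes below are in this frame.
- end_stop (a point): Middle of the working face (faces -y) of the steel end stop at the +y end of the channel, at x 31, y 130, z 39 mm. The stop is 20 mm thick, x 0 to 62 mm, top at z 60 mm.
- jaw_face (a point): Centre of the face (faces the fence) of the moving jaw pad, y 10 to 70 mm, top at z 47 mm. At x = 0 with the lever at 0; it moves towards the fence in proportion to the lever, 17 mm in all if free. It meets the 45 mm wide blank near the end of the swing and presses it on the fence by a spring (about 8 N).
- blank: Light wood workpiece lying loose in the channel, about 0.2 kg, 45 (x) by 130 (y) by 50 mm high; origin at the centre of its underside. It starts 45 to 95 mm short of the end stop, 0.5 to 3 mm off the fence. Home, its origin is at x 37.5, y 65 mm. Its top is at z 68 mm, 20 mm above the fence, so its -y end face can be pushed at a height above the fence.
- lever (a joint): Lever angle q, rad. 0 = open (handle at the -y side), 0.6 = first detent (lever points along -x, to the robot), 1.2 = second stop (handle at the +y side, locked, hard limit); clockwise from above. A spring clicks it into each of the three; getting over a hump takes 3 to 5 N at the handle, then it snaps on by itself. Starts open, at 0.
- lever_knob (a point): Point on the axis of the lever's upright black handle, at z 88 mm. The handle is a round post, 22 mm diameter, z 58 to 111 mm. It moves on a circle of 85 mm radius about the pivot, to pivot + 85 mm * (-cos(q - 0.6), sin(q - 0.6)). The lever's horizontal steel bar (12 mm thick, z 54 to 66 mm) joins it to the pivot hub.
- lever_pivot (a point): Point on the upright pivot axis of the lever, at x -40, y 40, z 88 mm; fixed. The hub beneath it tops out at z 67 mm, the cam housing at z 52 mm. Four low round ridges on the plate (top z 25 mm, 45 to 65 mm from the pivot) carry the sprung detent ball under the bar.
- offcut: Loose bystander, to be left where it is. Wood offcut 30 x 60 x 22 mm on the plate, on the far side of the fence. Origin: centre of underside.
- dowel: Loose bystander, to be left where it is. Short wooden dowel standing on the plate's near -y corner, 22 mm diameter, 50 mm tall. Origin: centre of underside.
- square: Loose bystander, to be left where it is. Try square lying left of the fixture: wooden stock 22 x 100 x 16 mm, steel blade 150 mm along its +x. Origin under the middle of the stock.
- screwdriver: Loose bystander, to be left where it is. Screwdriver with wooden handle, 210 mm long, lying right of the fixture along its own x. Origin at its middle.
- tin: Loose bystander, to be left where it is. Steel tin, 72 mm diameter, 60 mm tall, at the far left. Origin: centre of underside.
- bitblock: Loose bystander, to be left where it is. Wooden block 50 x 110 x 30 mm with five drill bits standing in it (total height 60 to 88 mm), at the far right. Origin: centre of underside.

How it is judged:
By the outcome, as a careful person would: the job done as asked, in the order asked, and still so for the second after the job is handed in, with the robot touching nothing.
It also fails if it takes over 48 s, if anything falls off the work surface, if the arm or the gripper's body presses on something with over 40 N, if the wrist force passes 120 N, or if a joint passes its speed limit or range.

ROBOT

A 6-joint arm with a two-finger parallel gripper is mounted at the origin on the work surface. World frame = base frame: x ahead of the robot, y to its left, z up, the work surface at z = 0. Lengths are in mm, angles in rad, forces in N, time in s.
With the tool pointing down it reaches from about 275 to 825 mm from the base axis. Payload 4.9 kg.
Tool frame: the origin (TCP) lies at the very end of the fingers, on their centre line; the grasp point (between the pads) lies 19 mm behind it; z points along the fingers, y is the direction in which the jaws open and shut (so a half turn about z gives the same grasp; the last joint's range is limited). The gripper opens to 85 mm and grips with 20 to 120 N. Pads are 22 mm wide; open, the fingers measure 114 mm over their backs; the gripper's body (76 mm by 85 mm) begins 54 mm behind the grasp point. The pads swing forward as they close: fully open they stand 13 mm farther back than shut.
Start: joints at [-1.408, 0.326, -0.193, 1.052, 0, 1.437], TCP at [160.866, -525.967, 231.281] pointing down, gripper open.
Joint ranges: [-2.65, 2.65], [-0.97, 1.79], [-1.3, 1.35], [-1.93, 2.1], [-1.47, 1.37], [-3.14, 3.14]. Speed limits (rad/s): [2.57, 2.57, 3.14, 3.14, 3.14, 3.14].

INTERFACE

Orientations are given as [roll, pitch, yaw] about the fixed x, y, z axes, in that order (R = Rz(yaw) Ry(pitch) Rx(roll)).
In Python, from bench import bot, solve_ik, imaging gives the robot as it stands. Calls block until the motion is done:
- bot.move_ptp(position, orientation): joint-space move of the TCP to a pose.
- bot.movel(position, rot=None, max_speed=150, threshold=None): straight line of the TCP; rot=None keeps the orientation; max_speed is the mean speed in mm/s. With threshold (N) it stops when the force on the tool has changed by that much, and returns True; else False.
- bot.move_j(angles): joint-space move.
- bot.grip(opening, effort=None): opening from 0.0 (shut) to 1.0 (fully open); effort is the grip in N (None keeps the last); returns when the fingers have stopped.
- bot.dwell(seconds).
- solve_ik(position, orientation): joint angles nearest the present ones, or None.
- bot.get_state(): the state.
- imaging.capture(name): name is "side" or "top" or "wrist"; returns the picture (420x560x3 uint8, blue, green, red); there is no depth.
- imaging.camera_model(name): a dict with "K" (3x3 intrinsics, pixels), "position" and "rotation" of the camera in the world. Camera axes: x right, y up, looking along -z (the intrinsics and any distortion apply to the point x, -y, -z); pixel columns grow to the right and rows downward; lengths in mm; the calibration is good to about 2 mm. A picture is of the moment at which its call begins: read the wrist's pose just before it. camera_model takes no time and is no camera call; for the wrist camera it gives the pose at the moment of the call.
A pose or a line that the arm cannot do raises bot.IKError and nothing moves.
- bot.sign_off(): hands the job in, once; it reports no verdict.
The state is a dict: "t": time; "qpos": joint angles; "joint_velocities": joint speeds; "effort": joint torques, N m; "tcp_pos": TCP position; "orientation": TCP orientation; "contact_force": force on the tool from outside, world axes, zero at the start; "wrist_torque": the same for the moment, N m; "opening": opening from 0.0 (shut) to 1.0 (fully open).
Only numpy, scipy, OpenCV 4.12 (cv2) and the standard library are available. Lean on these libraries where they do the work, as an engineer would, in place of code of your own. Each camera call takes 0.05 s, during which the arm holds its last target.

## Working session

There is one attempt and no reset: what is moved stays moved. The work goes in short steps, each a Python script; the robot and the scene stay as the last script left them, time stands still between calls to the robot, and variables do not carry over. Pictures are saved under pics/ and viewed, and the job is handed in when it is done.

```bash
ls; mkdir -p pics; python3 - <<'E'
from bench import bot, imaging
import cv2
for n in ("top","side","wrist"):
    cv2.imwrite(f"pics/{n}0.png",imaging.capture(n))
    m=imaging.camera_model(n); print(n,m)
s=bot.get_state(); print(s)
E
```

```text
pics
top {'K': array([[385.07167165,   0.        , 278.65457281],
       [  0.        , 385.07167165, 206.05505407],
       [  0.        ,   0.        ,   1.        ]]), 'position': array([476.88418207,  46.64366514, 957.29621493]), 'rotation': array([ 0.11436441, -0.00742542, -1.55982735])}
side {'K': array([[447.82492201,   0.        , 277.85020179],
       [  0.        , 447.82492201, 214.94641037],
       [  0.        ,   0.        ,   1.        ]]), 'position': array([ 495.12194794, -743.84907268,  756.90821358]), 'rotation': array([ 0.86196464,  0.00692825, -0.12736913])}
wrist {'K': array([[305.44416158,   0.        , 277.00946829],
       [  0.        , 305.44416158, 213.11224495],
       [  0.        ,   0.        ,   1.        ]]), 'position': array([ 234.33513597, -502.01512873,  373.76035344]), 'rotation': array([-0.3051127 ,  0.00231799, -1.27328285])}
{'t': 0.15, 'qpos': array([-1.40820254e+00,  3.26772367e-01, -1.93298938e-01,  1.05200231e+00,
       -4.17956356e-06,  1.43659156e+00]), 'joint_velocities': array([-0.0002633 , -0.00199971,  0.00207761, -0.00145919, -0.00015532,
       -0.00023024]), 'effort': array([ 1.48798536e-03, -4.43703711e+01,  2.62665063e+01,  1.04450309e-02,
       -8.45344948e-05, -7.03846879e-06]), 'tcp_pos': array([ 160.79297765, -525.53981605,  230.70337981]), 'orientation': array([-3.14032630e+00, -1.66761510e-04,  2.96798453e-01]), 'contact_force': array([-0.26114394,  0.09316525, -0.73567761]), 'wrist_torque': array([ 0.04815872, -0.00602787, -0.01792853]), 'opening': 0.9980500386158523}
```

View pics/top0.png

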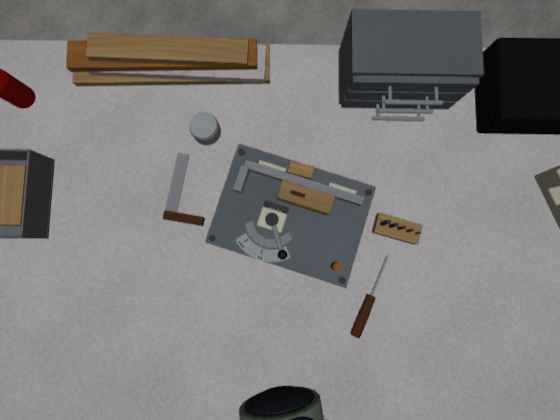

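View pics/side0.png

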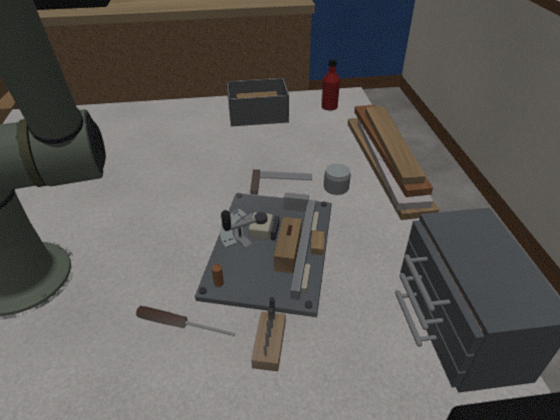

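The top view shows the fixture with plate corners near (239,146), (374,187), (346,286) and (207,241). The blank is at (306,197), the lever handle at (282,254), the pivot at (272,219) and the dowel at (337,266). Next I'll measure these precisely.

```bash
cat > h.py <<'E'
import numpy as np, cv2
from scipy.spatial.transform import Rotation as R
from bench import bot, imaging, solve_ik
def rays(m,uv):
    uv=np.atleast_2d(np.array(uv,float)); K=m["K"]
    d=np.c_[(uv[:,0]-K[0,2])/K[0,0],-(uv[:,1]-K[1,2])/K[1,1],-np.ones(len(uv))]
    return R.from_euler("xyz",m["rotation"]).apply(d)
def onplane(m,uv,z):
    d=rays(m,uv); p=m["position"]; return p+d*((z-p[2])/d[:,2])[:,None]
def proj(m,P):
    c=R.from_euler("xyz",m["rotation"]).inv().apply(np.atleast_2d(P)-m["position"]); K=m["K"]
    return np.c_[K[0,0]*c[:,0]/-c[:,2]+K[0,2],K[1,1]*-c[:,1]/-c[:,2]+K[1,2]]
E
python3 - <<'E'
from h import *
im=cv2.imread("pics/top0.png")
c=im[130:300,190:390]; cv2.imwrite("pics/topz.png",cv2.resize(c,None,fx=4,fy=3.5,interpolation=cv2.INTER_CUBIC)) if 0 else cv2.imwrite("pics/topz.png",cv2.resize(c,None,fx=3.5,fy=3.5,interpolation=cv2.INTER_CUBIC))
im=cv2.imread("pics/side0.png")
c=im[180:310,190:345]; cv2.imwrite("pics/sidez.png",cv2.resize(c,None,fx=4.5,fy=4.5,interpolation=cv2.INTER_CUBIC))
E
```

```text
(no output)
```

View pics/topz.png

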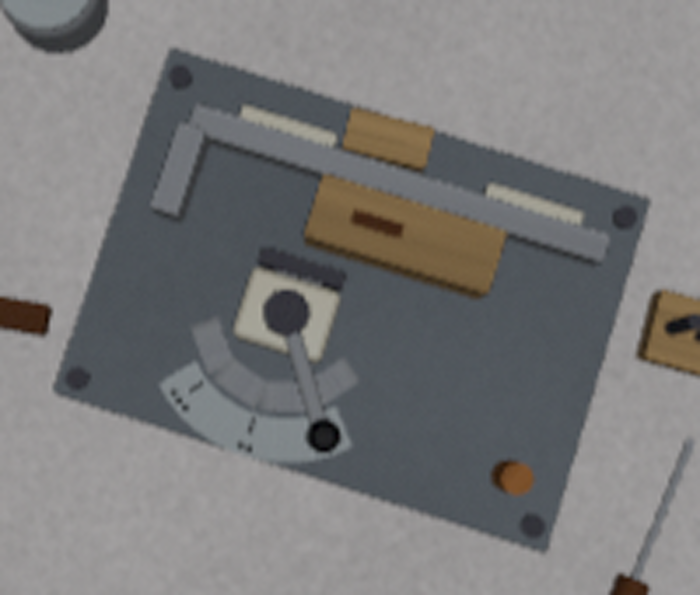

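View pics/sidez.png

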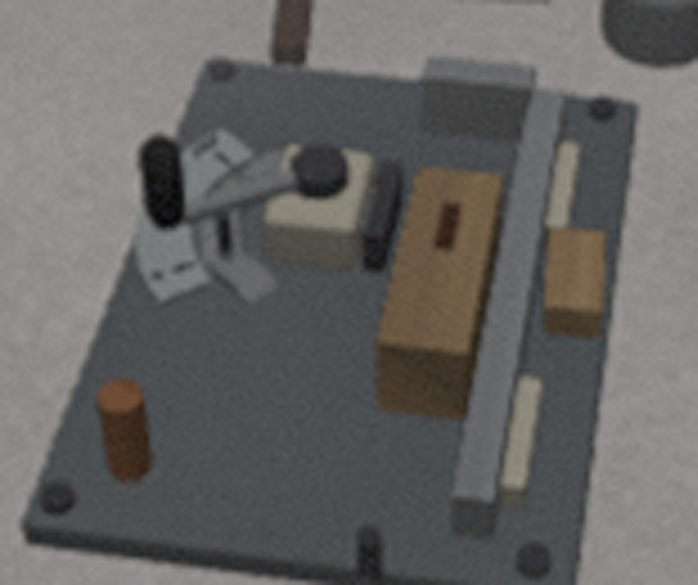

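```bash
cat >> h.py <<'E'
def rigid2(A,B):  # B = R A + t
    A=np.asarray(A,float);B=np.asarray(B,float);a=A.mean(0);b=B.mean(0)
    H=(A-a).T@(B-b); th=np.arctan2(H[0,1]-H[1,0],H[0,0]+H[1,1])
    c,s=np.cos(th),np.sin(th);Rm=np.array([[c,-s],[s,c]]);return th,Rm,b-Rm@a
E
python3 - <<'E'
from h import *
T=imaging.camera_model("top");S=imaging.camera_model("side")
z=lambda p,s,o:np.array(p,float)/s+np.array(o)-0.36
C=np.array([[120,180],[120,-180],[-140,-180],[-140,180]])
t=onplane(T,z([(172,48),(649,200),(546,551),(55,393)],3.5,(190,130)),18)[:,:2]
th,Rm,o=rigid2(C,t); print("top",th,o,(C@Rm.T+o-t).round(1).tolist())
def inf(P): return ((P[:,:2]-o)@Rm).round(1).tolist()
print("blanktop",inf(onplane(T,z([(322,176),(304,238),(486,294),(505,235)],3.5,(190,130)),68)))
print("knob top",inf(onplane(T,z([(324,436)],3.5,(190,130)),111)),"hub",inf(onplane(T,z([(287,312)],3.5,(190,130)),67)))
print("dowel",inf(onplane(T,z([(517,477)],3.5,(190,130)),68)))
print("stop top inner corners",inf(onplane(T,z([(205,135),(178,217)],3.5,(190,130)),60)))
ts=onplane(S,z([(205,60),(637,104),(28,527)],4.5,(190,180)),18)[:,:2]
C2=np.array([[-140,180],[120,180],[-140,-180]])
th2,R2,o2=rigid2(C2,ts); print("side",th2,o2,(C2@R2.T+o2-ts).round(1).tolist())
def inf2(P): return ((P[:,:2]-o2)@R2).round(1).tolist()
print("blanktop side",inf2(onplane(S,z([(380,342),(468,352),(415,170),(500,174)],4.5,(190,180)),68)))
print("stop side face top", inf2(onplane(S,z([(422,93),(530,102)],4.5,(190,180)),60)))
print("hub",inf2(onplane(S,z([(320,168)],4.5,(190,180)),67)),"knobtop",inf2(onplane(S,z([(160,148)],4.5,(190,180)),111)))
E
```

```text
top -0.29899052602634757 [575.3798243    7.23658383] [[1.6, 1.6], [1.4, -3.0], [-2.4, -1.5], [-0.5, 2.8]]
blanktop [[54.4, 45.7], [10.8, 44.3], [12.1, -82.1], [53.8, -82.6]]
knob top [[-109.5, -7.3]] hub [[-39.6, 40.0]]
dowel [[-96.6, -136.3]]
stop top inner corners [[58.4, 130.0], [-0.5, 129.7]]
side -0.29027900245134935 [579.68380242   4.67038154] [[-0.2, 0.0], [2.3, 1.5], [-2.0, -1.5]]
blanktop side [[11.9, -82.5], [54.1, -82.5], [9.0, 43.2], [53.1, 46.9]]
stop side face top [[1.2, 117.1], [61.0, 118.4]]
hub [[-40.6, 38.3]] knobtop [[-110.9, -8.8]]
```

```bash
cat >> h.py <<'E'
TH=-0.296; O=np.array([576.8,6.5]); RM=np.array([[np.cos(TH),-np.sin(TH)],[np.sin(TH),np.cos(TH)]])
def W(x,y,z): p=RM@np.array([x,y])+O; return [p[0],p[1],z]
def F(p): return RM.T@(np.array(p[:2])-O)
OR=lambda a=0.:[np.pi,0,TH+np.pi/2-a]
def st(l=""):
    s=bot.get_state(); print(l,"t%.1f"%s["t"],"fix",F(s["tcp_pos"]).round(1),"z%.1f"%s["tcp_pos"][2],"Ffix",(RM.T@s["contact_force"][:2]).round(1),s["contact_force"][2].round(1),"op%.2f"%s["opening"])
E
python3 - <<'E'
from h import *
for p,a in [((33,-125,200),0),((33,0,38),0),((-110,-40,200),-.6),((-110,66,78),.6)]:
    print(solve_ik(W(*p),OR(a)))
bot.grip(0.0)
bot.move_ptp(W(33,-125,200),OR()); st()
cv2.imwrite("pics/w1.png",imaging.capture("wrist")); 
print(imaging.camera_model("wrist"))
E
```

```text
[-0.3374908   0.4119395  -0.14762565  1.01123117  0.          1.52930553]
[-0.12641379  0.61566259 -0.26572446  0.68940927  0.          1.74038254]
[-0.16001102  0.18642933 -0.46606514  0.91830186  0.          1.1067853 ]
[ 0.05697711  0.401477   -0.52476403  0.6445553   0.          2.52377344]
 t3.0 fix [  33.1 -126. ] z200.1 Ffix [-0.5  0.3] -0.6 op0.00
{'K': array([[305.44416158,   0.        , 277.00946829],
       [  0.        , 305.44416158, 213.11224495],
       [  0.        ,   0.        ,   1.        ]]), 'position': array([594.08059842, -48.86209981, 343.12381034]), 'rotation': array([-0.30513972, -0.00041425, -0.29701439])}
```

View pics/w1.png

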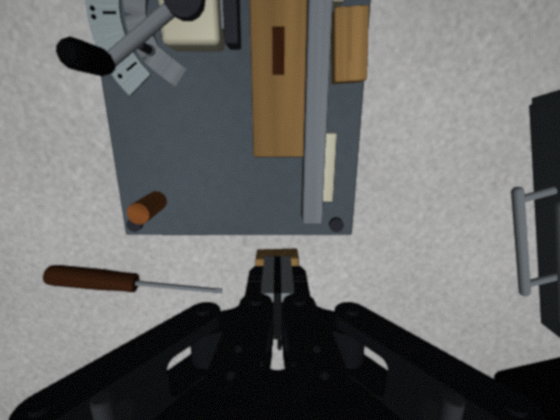

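The wrist view shows the shut fingers at column 278, in line with the blank (columns 252–304, near end at row 156). The drill block lies behind them, clear of the path. Next I'll descend and push.

```bash
python3 - <<'E'
from h import *
bot.movel(W(33,-122,38),max_speed=120); st("down")
print(bot.movel(W(33,-25,38),max_speed=50,threshold=10)); st("push1")
print(bot.movel(W(33,2,38),max_speed=20,threshold=10)); st("push2")
cv2.imwrite("pics/w2.png",imaging.capture("wrist")); cv2.imwrite("pics/t2.png",cv2.resize(imaging.capture("top")[130:300,190:390],None,fx=3.5,fy=3.5,interpolation=cv2.INTER_CUBIC))
E
```

```text
down t4.5 fix [  33.7 -122. ] z38.8 Ffix [-0.5  0.2] 0.4 op-0.00
False
push1 t6.6 fix [ 33. -25.] z38.0 Ffix [ 0.3 -0.7] -0.1 op-0.00
True
push2 t7.5 fix [32.6 -9.7] z37.7 Ffix [0.5 0.2] 0.2 op0.00
```

View pics/w2.png

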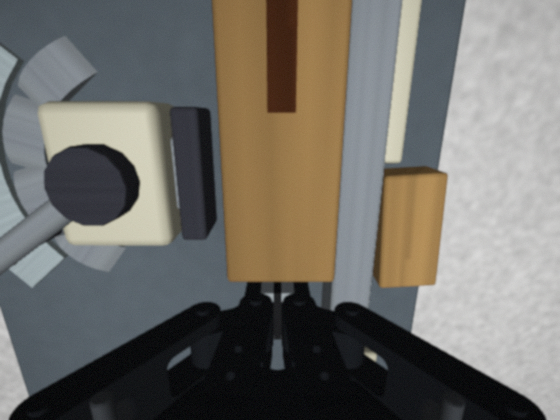

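View pics/t2.png

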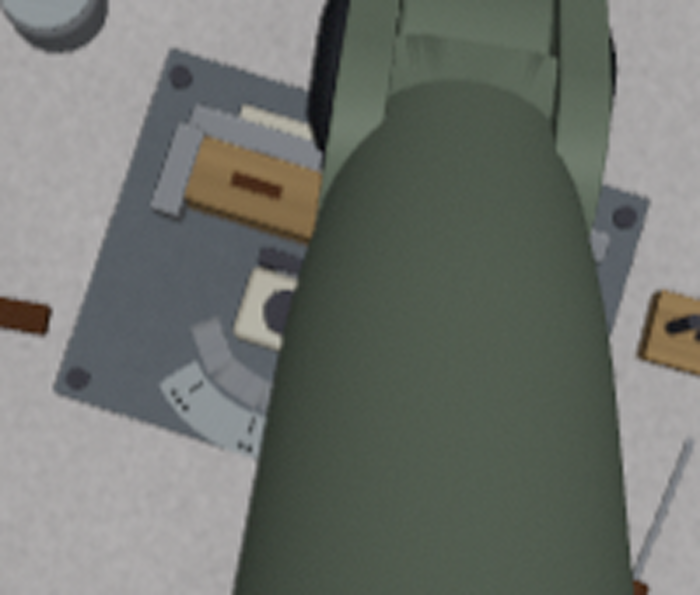

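The wrist and top views show the blank's end at the stop (crop column ~200) with the fingers at its near end (row 282). The force has relaxed to about zero, so I'll press once more, slowly, to seat it.

```bash
python3 - <<'E'
from h import *
p=F(bot.get_state()["tcp_pos"])
for i in range(12):
    y=-9.5+0.5*i
    bot.movel(W(33,y,38),max_speed=10,threshold=12); s=bot.get_state(); f=RM.T@s["contact_force"][:2]
    print(y,F(s["tcp_pos"]).round(2),f.round(1))
    if f[1]<-5: break
cv2.imwrite("pics/t3.png",cv2.resize(imaging.capture("top")[150:200,230:300],None,fx=10,fy=10,interpolation=cv2.INTER_CUBIC))
st()
bot.movel(W(33,-30,38),max_speed=40); bot.movel(W(33,-60,150),max_speed=150)
st()
cv2.imwrite("pics/w4.png",imaging.capture("wrist"))
E
```

```text
-9.5 [32.69 -9.81] [-1.  -1.4]
-9.0 [32.64 -9.72] [-0.2 -5. ]
-8.5 [32.59 -9.7 ] [-1.3 -7.2]
 t8.4 fix [32.6 -9.7] z37.8 Ffix [-0.8 -6.7] -0.4 op-0.00
 t10.1 fix [ 32.3 -59.9] z149.1 Ffix [-1.6 -0.6] 0.2 op-0.00
```

View pics/t3.png

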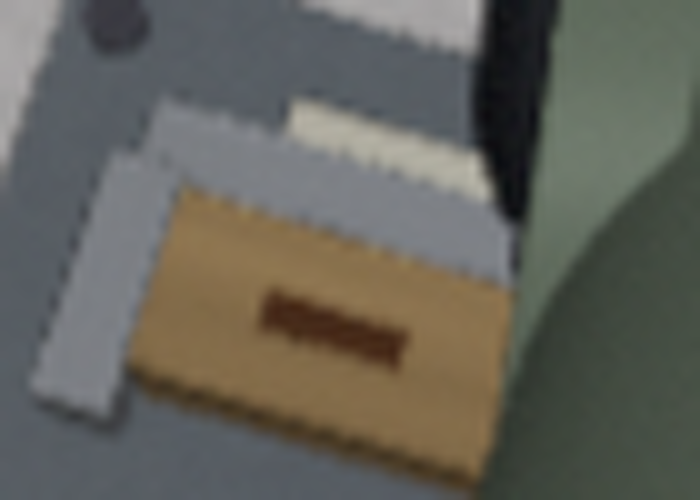

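View pics/w4.png

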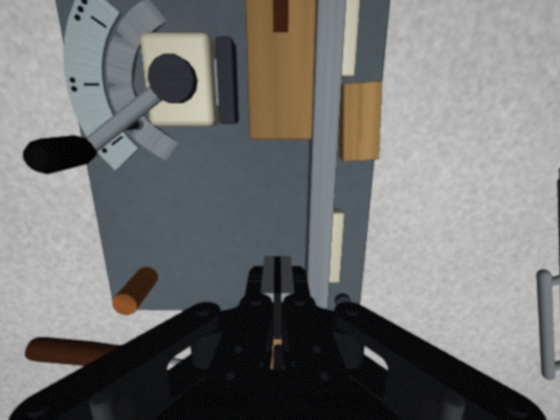

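The blank held at about 7 N with the finger not advancing, and the top view shows no gap between blank and stop (crop (165,230)). The lever is still open. Next I'll push the lever along its arc.

```bash
cat >> h.py <<'E'
def arc(q,gap,z=76):
    a=q-0.6; u=np.array([-np.cos(a),np.sin(a)]); t=np.array([np.sin(a),np.cos(a)])
    p=np.array([-40,40])+85*u-gap*t; return W(p[0],p[1],z),OR(a)
E
python3 - <<'E'
from h import *
p,o=arc(0,45,150); bot.move_ptp(p,o); st("above")
p,o=arc(0,45); bot.movel(p,o,max_speed=120); st("down")
p,o=arc(0,24); bot.movel(p,o,max_speed=60,threshold=15); st("near")
for q in np.arange(0.1,1.01,0.1):
    p,o=arc(q,21); h=bot.movel(p,o,max_speed=50,threshold=25); st("q%.1f %s"%(q,h))
    if h: break
cv2.imwrite("pics/w5.png",imaging.capture("wrist")); cv2.imwrite("pics/s5.png",cv2.resize(imaging.capture("side")[180:310,190:345],None,fx=4.5,fy=4.5,interpolation=cv2.INTER_CUBIC))
E
```

```text
above t10.7 fix [-84.9 -44.9] z149.7 Ffix [0.6 0.6] 1.2 op0.00
down t11.5 fix [-84.  -45.2] z76.2 Ffix [1.1 0.5] -0.4 op-0.00
near t12.0 fix [-96.7 -27.4] z76.3 Ffix [ 0.4 -0.2] 1.1 op0.00
q0.1 False t12.3 fix [-103.8  -19.5] z76.3 Ffix [ 0.8 -2.3] 1.4 op-0.00
q0.2 False t12.7 fix [-110.   -12.5] z76.0 Ffix [ 0.9 -1.6] 1.0 op-0.00
q0.3 False t13.0 fix [-115.4   -5. ] z75.8 Ffix [ 0.  -0.2] -0.6 op-0.00
q0.4 False t13.3 fix [-119.1    2.5] z75.9 Ffix [-0.3 -0. ] -0.2 op0.00
q0.5 False t13.7 fix [-122.3   10.5] z76.0 Ffix [-1.   0.2] 0.8 op0.00
q0.6 False t14.0 fix [-124.8   18.8] z76.0 Ffix [-0.3 -0.1] -0.5 op-0.00
q0.7 False t14.3 fix [-126.6   26.9] z76.0 Ffix [-0.1 -2.7] 0.3 op-0.00
q0.8 False t14.6 fix [-127.5   36.2] z76.0 Ffix [-0.6 -0.7] 0.8 op0.00
q0.9 False t14.9 fix [-127.3   45.3] z76.0 Ffix [-0.6 -0.4] -0.1 op0.00
q1.0 False t15.3 fix [-126.4   53.7] z76.0 Ffix [-0.1 -0.2] -0.3 op-0.00
```

View pics/w5.png

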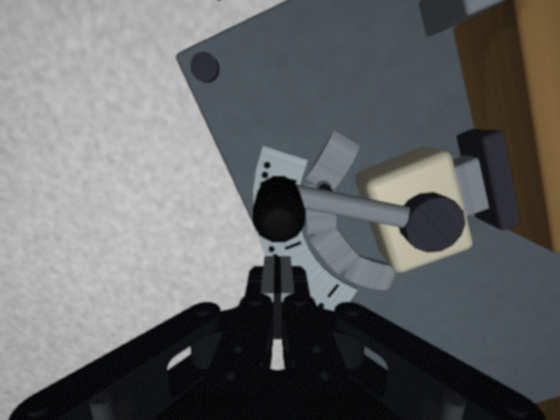

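View pics/s5.png

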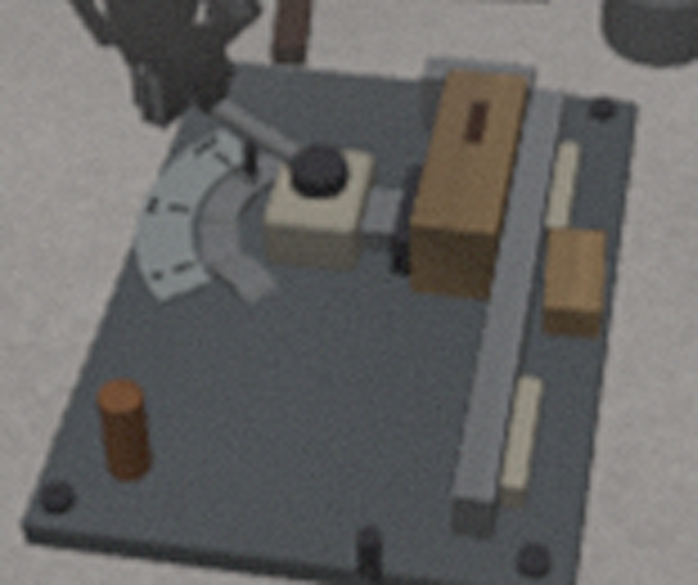

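The lever has passed the second hump: the wrist view has the handle at (280,205) over the triple-dot mark, and the jaw is at the blank. I'll press on to the hard stop until I feel a firm force.

```bash
python3 - <<'E'
from h import *
p,o=arc(1.1,21); print(bot.movel(p,o,max_speed=40,threshold=20)); st("1.1")
p,o=arc(1.2,24); bot.movel(p,o,max_speed=30,threshold=15)
for g in np.arange(23,14,-1):
    p,o=arc(1.2,g); bot.movel(p,o,max_speed=15,threshold=15); st("g%d"%g)
    if np.hypot(*bot.get_state()["contact_force"][:2])>8: break
p,o=arc(1.2,45); bot.movel(p,o,max_speed=60); 
p,o=arc(1.2,45,230); bot.movel(p,o,max_speed=150)
p=W(-60,-230,260); bot.move_ptp(p,OR()); st("away")
T=imaging.capture("top");S=imaging.capture("side")
cv2.imwrite("pics/t6full.png",T)
cv2.imwrite("pics/t6.png",cv2.resize(T[130:300,190:390],None,fx=3.5,fy=3.5,interpolation=cv2.INTER_CUBIC));cv2.imwrite("pics/s6.png",cv2.resize(S[180:310,190:345],None,fx=4.5,fy=4.5,interpolation=cv2.INTER_CUBIC))
E
```

```text
False
1.1 t15.7 fix [-124.7   62.1] z76.0 Ffix [-0.5  0.4] -0.2 op0.00
g23 t16.3 fix [-123.1   68.9] z76.0 Ffix [-1.3  0.3] 0.1 op0.00
g22 t16.6 fix [-122.5   69.9] z76.0 Ffix [1.1 0.2] -0.5 op-0.00
g21 t16.8 fix [-122.    70.7] z76.0 Ffix [ 0.4 -0.3] 0.0 op-0.00
g20 t17.1 fix [-121.8   71.2] z75.9 Ffix [-1.2 -2.4] 1.6 op0.00
g19 t17.3 fix [-121.8   71.3] z75.8 Ffix [-1.2 -4.9] 3.8 op-0.00
g18 t17.6 fix [-121.8   71.3] z75.7 Ffix [-3.9 -6. ] 5.2 op-0.00
g17 t17.8 fix [-121.8   71.3] z75.6 Ffix [-4.9 -9.3] 6.7 op-0.00
away t20.8 fix [ -60.4 -229.4] z259.4 Ffix [0.  0.1] -0.3 op0.00
```

View pics/t6.png

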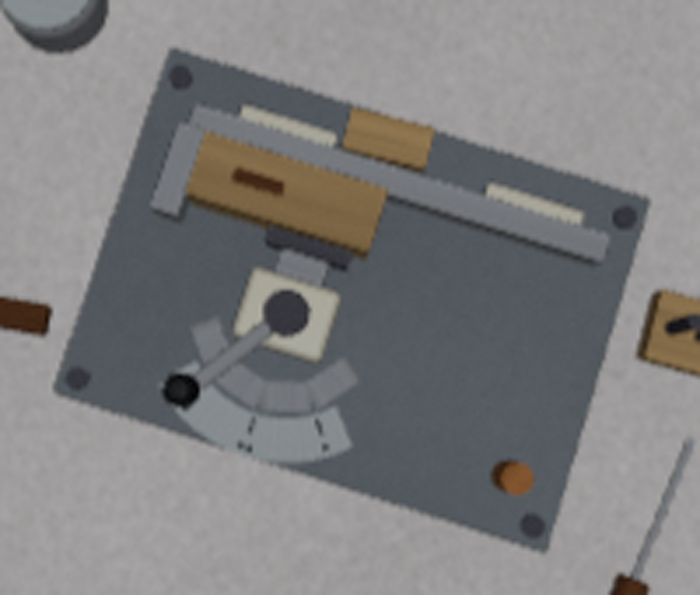

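View pics/s6.png

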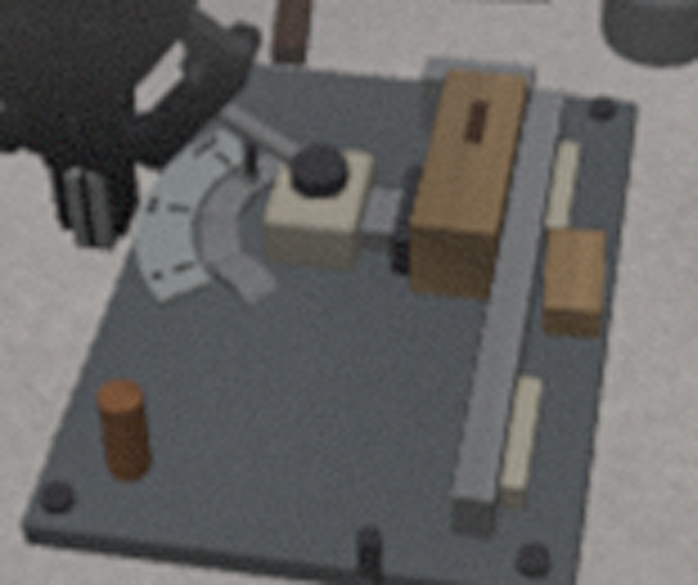

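The lever handle is now at crop (181,389), the jaw touches the blank, and the blank sits at the stop. I'll check the numbers and compare bystanders with the first picture.

```bash
python3 - <<'E'
from h import *
T=imaging.camera_model("top")
z=lambda p:np.array(p,float)/3.5+np.array([190,130])-.36
k=F(onplane(T,z([(181,389)]),111)[0]); h=F(onplane(T,z([(287,312)]),67)[0])
d=k-h; print("knob",k,"q",0.6+np.arctan2(d[1],-d[0]))
print("blank",[F(p).round(1) for p in onplane(T,z([(207,133),(188,196),(366,256),(386,189)]),68)])
a=cv2.imread("pics/top0.png");b=cv2.imread("pics/t6full.png")
m=(cv2.GaussianBlur(cv2.absdiff(a,b),(3,3),0).max(2)>25).astype(np.uint8)
n,l,s,c=cv2.connectedComponentsWithStats(m)
for i in range(1,n):
    if s[i,4]>4: print(s[i])
E
```

```text
knob [-110.35067245   87.30565338] q 1.1951459400004536
blank [array([ 57.5, 128.2]), array([ 12.9, 127. ]), array([10.4,  1.6]), array([57.5,  2.3])]
[243 168  46  45 931]
[290 186  45  30 807]
[281 198   5   2   5]
[  404   216   156   204 17879]
[257 222  11  10  40]
[271 225   7   7  35]
[236 236  12  11 107]
[277 248  11  12 101]
[ 238  385   86   35 2429]
```

```bash
python3 - <<'E'
from h import *
b=cv2.imread("pics/t6full.png")
cv2.imwrite("pics/t7.png",np.hstack([cv2.resize(cv2.imread("pics/t3.png")[:, :400],None,fx=.95,fy=.95),cv2.resize(b[150:200,230:270],None,fx=9.5,fy=9.5,interpolation=cv2.INTER_CUBIC)]))
E
```

```text
(no output)
```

View pics/t7.png

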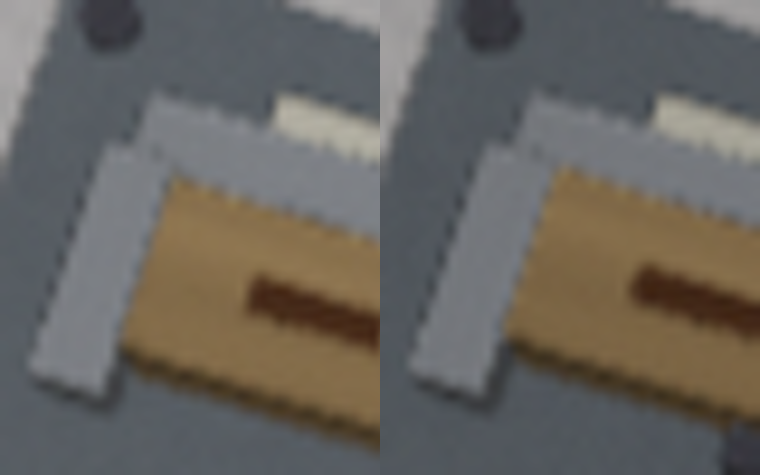

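View pics/t6full.png

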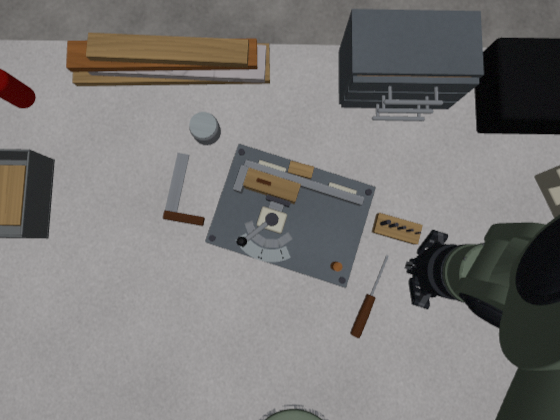

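The before/after crops show the blank still tight on the stop, now pulled onto the fence by the jaw (left edge at columns ~165 and ~545). In the full view all bystanders are where they started and the arm is clear, so I'm handing in.

```bash
python3 -c "
from h import *
bot.sign_off()"
```

```text
the job is handed in; nothing more can be done
```

The blank is hard against the end stop and the clamp lever is at the second stop with the jaw on the blank. I handed the job in after about 21 s on the robot's clock.

- **Blank:** I pushed it about 84 mm along the fence with the shut fingertips. The first contact with the stop relaxed to about 0 N, so I pressed again slowly. It then held at about 7 N with the finger no longer moving.
- **Lever:** I pushed it by its handle through both detents. Against the hard stop the finger stalled while the sideways force rose to about 10 N. The last top picture gives q ≈ 1.195.
- **Last checks:** There is no visible gap at the stop, and the jaw has drawn the blank onto the fence. Comparing the first and last top pictures, only the blank, jaw, lever and arm changed.
- **Disagreement:** My pixel reading of the blank's stop end came out 2–3 mm short of the stop (127–128 mm against 130). That is about one pixel, near the calibration limit, so I relied on the force stall and the tight edge in the close-up.

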